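# Steady the rocking griddle

## Robot

A 7-joint arm with a two-finger parallel gripper is mounted at the origin on the work surface. World frame = base frame: x ahead of the robot, y to its left, z up, the work surface at z = 0. Lengths are in m, angles in rad, forces in N, time in s.
With the tool pointing down it reaches from about 0.425 to 1.025 m from the base axis. Payload 9.4 kg.
Tool frame: the origin (TCP) lies between the finger pads; the fingertips stand 25 mm ahead of it and the grasp point (between the pads) lies 6 mm ahead of it; z points along the fingers, y is the direction in which the jaws open and shut (so a half turn about z gives the same grasp; the last joint's range is limited). The gripper opens to 85 mm and grips with 20 to 120 N. Pads are 22 mm wide; open, the fingers measure 114 mm over their backs; the gripper's body (76 mm by 85 mm) begins 54 mm behind the grasp point. The pads swing forward as they close: fully open they stand 13 mm farther back than shut.
Start: joints at [-1.252, 0.599, -0.003, 1.599, 0.002, 0.943, -0.08], TCP at [0.28, 0.669, 0.256] pointing down, gripper open.
Joint ranges: [-2.57, 2.57], [-0.35, 1.97], [-1.29, 1.29], [0.11, 2.56], [-1.05, 4.19], [0.11, 1.86], [-2.63, 2.63]. Speed limits (rad/s): [2.22, 2.22, 3.01, 3.01, 3.14, 3.14, 3.14].

## Interface

Orientations are given as a unit quaternion [x, y, z, w].
In Python, from rig import env gives the robot as it stands. The module is installed in compiled form; this text tells all that it offers.
- The arm moves only by the tool servo_tool, never from a script. Its argument "rows" is a list that holds one entry, the list of rows, each a list of 7 numbers: the shift along the tool's x, y, z in m, then the turn, a rotation vector about the tool's x, y, z in rad, then the opening, from 0 (shut) to 1 (fully open). In form: [[[tx, ty, tz, wx, wy, wz, jaw], ...]]. A call has 1 to 12 rows; each row shifts and turns the commanded pose from where the row before left it, along the tool's axes as they then stand; what a row does not reach is not made up. A row lasts 1/12 s, in which the tool goes at most 41.7 mm and 7.16 degrees, less where a joint would pass 70% of its speed; a pose out of reach is approached as far as the arm can. A call with a gripper value outside its range is refused whole. The fingers move at their own pace and stop on an object; the grip force is fixed at half the most. Time passes only in rows, so rows that do not move let the fingers close. It gives the time, the measured TCP pose, the force and the opening at its end, in the units of the state.
- env.sense(): the state, without advancing time (a new reading comes with each control period).
- env.read_camera(name): name is "scene" or "top" or "wrist"; returns (picture, depth): 420x560x3 uint8, red, green, blue; 420x560 float32, m along the optical axis (not along the pixel's ray), 0 where there is no reading.
- env.calibration(name): a dict with "fx", "fy", "cx", "cy" (pixels), "dist" ([k1, k2, p1, p2, k3] as OpenCV has them; the pictures are not rectified), "T" (4x4, takes a point from camera to world coordinates). Camera axes: x right, y down, z forward; pixel columns grow to the right and rows downward; lengths in m; the calibration is good to about 2 mm. A picture is of the moment at which its call begins: read the wrist's pose just before it. calibration takes no time and is no camera call; for the wrist camera it gives the pose at the moment of the call.
- env.sign_off(): hands the job in, once; it reports no verdict.
Trained networks look in the newest picture that a camera, given by its name, has taken for a name from the list of things; names that differ only in an ending like _2 or _b are one class to them, and where a whole thing is asked for, a point or a joint stands for the part that bears it (a point fixed in the world has none). Each returns a list of dicts, best first, with "confidence" (0 to 1); they miss things now and then, are a little off and sometimes report something else, mostly with a low value. They report only what shows in the picture. A call takes as long as a camera call. They do not tell look-alikes from the thing itself.
- env.boxes_of(camera, label): "rect" ([centre column, centre row, width, height] in pixels, round what is visible of it).
- env.spot_point(camera, label): "uv" ([column, row] in pixels: a listed point, or the origin of a listed thing).
The state is a dict: "clock": time; "joint_pos": joint angles; "qd": joint speeds; "joint_torque": joint torques, N m; "position": TCP position; "eef_rot": TCP orientation; "force": force on the tool from outside, world axes, zero at the start; "ft_torque": the same for the moment, N m; "grip_width": finger opening in m.
Only numpy, scipy, OpenCV 4.12 (cv2) and the standard library are available. Lean on these libraries where they do the work, as an engineer would, in place of code of your own. Each camera call takes 0.05 s, during which the arm holds its last target.

## Task

The griddle over the cold charcoal rocks, because the wedge shim under one of its four corners has worked loose. Press down on the corner lugs with your fingertips to find the corner that gives, then push that corner's shim in with the fingertips until its lip is up against the brick, so that the griddle stands firm and level. Leave the other three shims and the things standing around as they are, and do not lift the griddle or shove it out of place.

Things in the scene. Friction and masses are not known exactly. Their poses are not given: they have to be found in the camera images.
- corner_near_left (a point): press point of the griddle's near-left lug (near = towards the robot, left = +y), on the lug's top face, 30 mm in from its outer end and 43 mm out from the plate's rim. A sound corner does not give; the rocking one starts to sink at about 2.5 N, lands on its shim 3.5 to 5 mm lower at about 4.5 N if pressed slowly (to a quick tap its inertia feels firm), and rises when let go.
- corner_near_right (a point): press point of the griddle's near-right lug (near = towards the robot, left = +y), on the lug's top face, 30 mm in from its outer end and 43 mm out from the plate's rim. A sound corner does not give; the rocking one starts to sink at about 2.5 N, lands on its shim 3.5 to 5 mm lower at about 4.5 N if pressed slowly (to a quick tap its inertia feels firm), and rises when let go.
- corner_far_left (a point): press point of the griddle's far-left lug (near = towards the robot, left = +y), on the lug's top face, 30 mm in from its outer end and 43 mm out from the plate's rim. A sound corner does not give; the rocking one starts to sink at about 2.5 N, lands on its shim 3.5 to 5 mm lower at about 4.5 N if pressed slowly (to a quick tap its inertia feels firm), and rises when let go.
- corner_far_right (a point): press point of the griddle's far-right lug (near = towards the robot, left = +y), on the lug's top face, 30 mm in from its outer end and 43 mm out from the plate's rim. A sound corner does not give; the rocking one starts to sink at about 2.5 N, lands on its shim 3.5 to 5 mm lower at about 4.5 N if pressed slowly (to a quick tap its inertia feels firm), and rises when let go.
- shim_a_face (a point): centre of the outer, robot-side face of this shim's lip, 1 mm above the brick's top; x: push direction, z up. Which shim is at which corner varies: its lug's point lies 55 to 61 mm further along x. The shim is a bright steel wedge 38 mm wide on a brick (65 x 105 x 102 mm), thin end under the lug; its lip, 44 wide, 38 high, 4 mm thick, stands 18 to 24 mm off the brick.
- shim_a (a joint): how far this shim is pushed in (m): 0 to 0.006 at the start, 0.024 when its lip meets the brick. The loose one slides at about 3 N, rising to about 10 N over the last few mm; a tight one needs more than 10 N.
- shim_b_face (a point): centre of the outer, robot-side face of this shim's lip, 1 mm above the brick's top; x: push direction, z up. Which shim is at which corner varies: its lug's point lies 55 to 61 mm further along x. The shim is a bright steel wedge 38 mm wide on a brick (65 x 105 x 102 mm), thin end under the lug; its lip, 44 wide, 38 high, 4 mm thick, stands 18 to 24 mm off the brick.
- shim_b (a joint): how far this shim is pushed in (m): 0 to 0.006 at the start, 0.024 when its lip meets the brick. The loose one slides at about 3 N, rising to about 10 N over the last few mm; a tight one needs more than 10 N.
- shim_c_face (a point): centre of the outer, robot-side face of this shim's lip, 1 mm above the brick's top; x: push direction, z up. Which shim is at which corner varies: its lug's point lies 55 to 61 mm further along x. The shim is a bright steel wedge 38 mm wide on a brick (65 x 105 x 102 mm), thin end under the lug; its lip, 44 wide, 38 high, 4 mm thick, stands 18 to 24 mm off the brick.
- shim_c (a joint): how far this shim is pushed in (m): 0 to 0.006 at the start, 0.024 when its lip meets the brick. The loose one slides at about 3 N, rising to about 10 N over the last few mm; a tight one needs more than 10 N.
- shim_d_face (a point): centre of the outer, robot-side face of this shim's lip, 1 mm above the brick's top; x: push direction, z up. Which shim is at which corner varies: its lug's point lies 55 to 61 mm further along x. The shim is a bright steel wedge 38 mm wide on a brick (65 x 105 x 102 mm), thin end under the lug; its lip, 44 wide, 38 high, 4 mm thick, stands 18 to 24 mm off the brick.
- shim_d (a joint): how far this shim is pushed in (m): 0 to 0.006 at the start, 0.024 when its lip meets the brick. The loose one slides at about 3 N, rising to about 10 N over the last few mm; a tight one needs more than 10 N.
- griddle: dark steel plate 240 x 224 x 6 mm, 3.5 kg, rim top 8 mm above the lugs, lying loose on four bricks. Origin: centre of its underside; z up; x: away from the robot, the way all shims are pushed. At each corner a grey flat lug, 50 mm long (along x), 8 mm thick, stands out 73 mm sideways over its brick; lug tops 124 mm above the table.
- bamboo_tube: bystander: green bamboo tube standing upright, 42 mm across, 130 mm high; origin at the centre of its foot
- oil_bowl: bystander: blue ceramic bowl, 100 mm across, 45 mm high; origin at the centre of its foot
- salt_jar: bystander: glass jar with a red lid, 60 mm across, 90 mm high; origin at the centre of its foot
- oil_brush: bystander: brush lying on the table along its x axis; origin under its middle
Things that resemble listed ones, but are neither listed nor needed, are in the scene too. Leave any red look-alike of the part that bears shim_b_face alone.

How it is judged:
By the outcome, as a careful person would: the job done as asked, in the order asked, and still so for the second after the job is handed in, with the robot touching nothing.
It also fails if it takes over 64 s, if anything falls off the work surface, if the arm or the gripper's body presses on something with over 40 N, if the wrist force passes 120 N, or if a joint passes its speed limit or range.

## Working session

There is one attempt and no reset: what is moved stays moved. The work goes in short steps, Python scripts to look and compute and a tool call to move; the robot and the scene stay as the last step left them, time stands still between calls to the robot, and variables do not carry over. Pictures are saved under pics/ and viewed, and the job is handed in when it is done.

Besides the shell and the picture viewer there is one more tool, called in YAML: its name, and indented under it one key for each argument. servo_tool: Moves the arm, as the interface text tells. Its arguments: {"type":"object","properties":{"rows":{"type":"array","items":{"type":"array","items":{"type":"array","items":{"type":"number"}}}}},"required":["rows"]}

```bash
mkdir -p pics; cat > h.py <<'E'
import numpy as np,cv2
from rig import env
def K(c): return np.array([[c['fx'],0,c['cx']],[0,c['fy'],c['cy']],[0,0,1.]])
def world(c,uv,d):
    p=cv2.undistortPoints(np.array([[uv]],float),K(c),np.array(c['dist']))[0,0]
    return (c['T']@np.array([p[0]*d,p[1]*d,d,1]))[:3]
def onz(c,uv,z):
    p=cv2.undistortPoints(np.array([[uv]],float),K(c),np.array(c['dist']))[0,0]
    T=np.array(c['T']);r=T[:3,:3]@np.array([p[0],p[1],1]);o=T[:3,3]
    return o+r*(z-o[2])/r[2]
def proj(c,P):
    T=np.linalg.inv(np.array(c['T']));rv=cv2.Rodrigues(T[:3,:3])[0]
    return cv2.projectPoints(np.array(P,float).reshape(-1,1,3),rv,T[:3,3],K(c),np.array(c['dist']))[0][:,0]
def shot(n,f):
    im,d=env.read_camera(n);cv2.imwrite('pics/'+f,im[:,:,::-1]);np.save('pics/'+f[:-4]+'.npy',d);return im,d
E
python3 - <<'E'
from h import *
s=env.sense();print({k:np.round(v,3) for k,v in s.items()})
for n in ['scene','top']:
    im,d=shot(n,n+'0.png');c=env.calibration(n)
    print(n,np.round(c['T'],3).tolist())
    for l in ['corner_near_left','corner_near_right','corner_far_left','corner_far_right','shim_a_face']:
        for r in env.spot_point(n,l):
            u=r['uv'];z=d[int(u[1]),int(u[0])]
            print(l,np.round(u,1),round(r['confidence'],2),np.round(world(c,u,z),3))
E
```

```text
{'clock': np.float64(0.0), 'joint_pos': array([-1.252,  0.6  , -0.003,  1.6  ,  0.002,  0.943, -0.08 ]), 'qd': array([ 0.001, -0.001,  0.001,  0.   , -0.   , -0.002, -0.   ]), 'joint_torque': array([ 2.0000e-03, -7.7646e+01,  1.5660e+00, -2.5802e+01,  1.2000e-02,
        9.0000e-03, -0.0000e+00]), 'position': array([0.279, 0.669, 0.255]), 'eef_rot': array([ 0.197,  0.98 , -0.001, -0.   ]), 'force': array([0.826, 0.239, 0.03 ]), 'ft_torque': array([-0.022,  0.008, -0.009]), 'grip_width': np.float64(0.085)}
scene [[-0.767, 0.375, -0.52, 1.186], [0.641, 0.477, -0.602, 0.684], [0.022, -0.795, -0.606, 0.761], [0.0, 0.0, 0.0, 1.0]]
corner_near_left [320.5 213.1] 0.83 [0.553 0.116 0.126]
corner_near_right [252.3 161.1] 0.62 [ 0.531 -0.193  0.124]
corner_near_right [261.4 197.6] 0.3 [ 0.623 -0.032  0.121]
corner_far_left [275.  230.6] 0.7 [0.683 0.096 0.124]
corner_far_left [317.8 308.9] 0.42 [0.704 0.274 0.023]
corner_far_right [211.3 173.3] 0.7 [ 0.662 -0.212  0.123]
corner_far_right [293.1 227.3] 0.43 [0.638 0.11  0.12 ]
shim_a_face [271.6 162.6] 0.58 [ 0.498 -0.144  0.13 ]
top [[-0.019, -0.988, 0.152, 0.509], [-1.0, 0.019, -0.004, 0.043], [0.001, -0.152, -0.988, 1.068], [0.0, 0.0, 0.0, 1.0]]
corner_near_right [373.2 263.4] 0.85 [ 0.52  -0.192  0.124]
corner_far_left [251.5 197.8] 0.8 [0.69  0.105 0.124]
corner_far_right [379.3 206.3] 0.87 [ 0.662 -0.216  0.123]
shim_a_face [370.  290.1] 0.76 [ 0.449 -0.21  -0.002]
shim_a_face [250.4 275.4] 0.18 [0.497 0.109 0.122]
```

```bash
python3 - <<'E'
import cv2
a=cv2.imread('pics/top0.png');cv2.imwrite('pics/top0c.png',cv2.resize(a[160:320,200:430],None,fx=3.4,fy=3.4,interpolation=2))
a=cv2.imread('pics/scene0.png');cv2.imwrite('pics/scene0c.png',cv2.resize(a[110:310,170:400],None,fx=3,fy=3,interpolation=2))
E
```

```text
(no output)
```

View pics/top0.png

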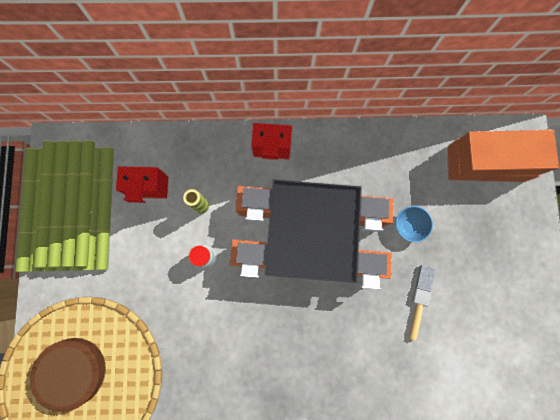

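View pics/scene0.png

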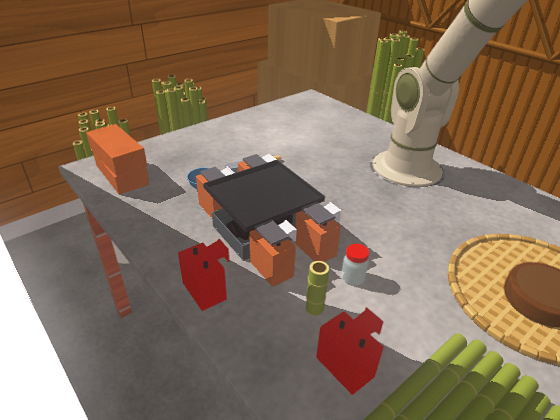

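```bash
sleep 1
```

```text
(no output)
```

View pics/top0c.png

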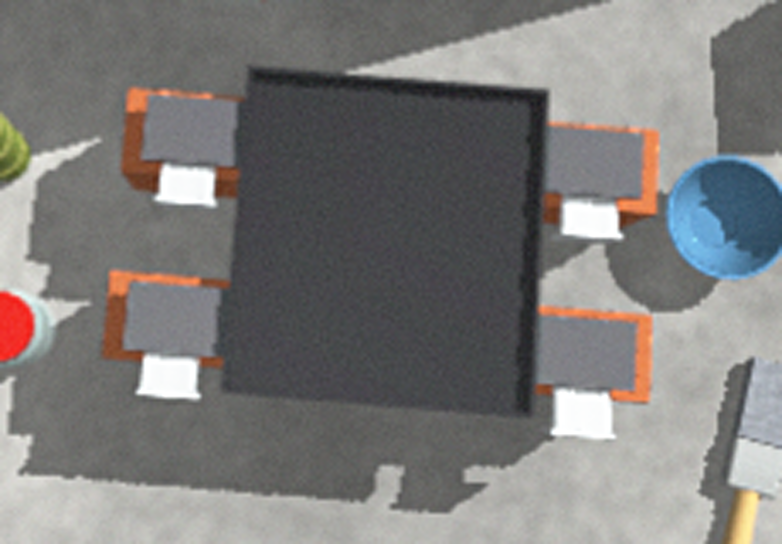

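View pics/scene0c.png

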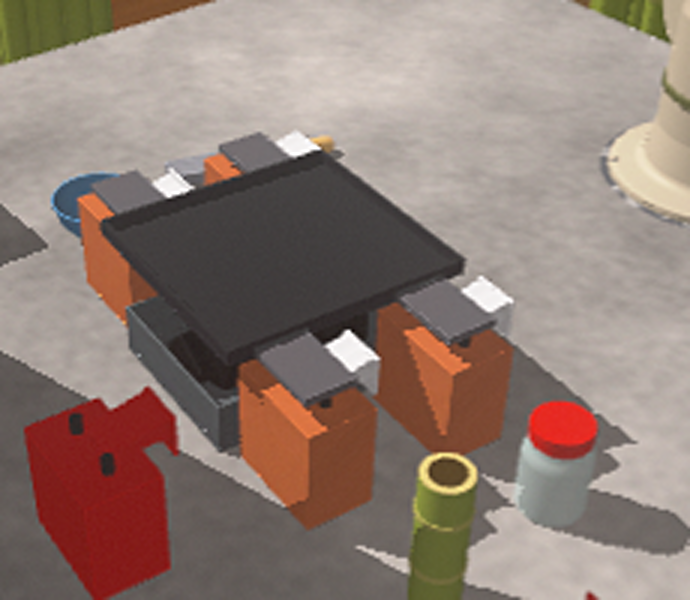

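```bash
cat > fit.py <<'E'
from h import *
from scipy.optimize import least_squares
im=cv2.imread('pics/top0.png')[:,:,::-1].astype(int);d=np.load('pics/top0.npy');c=env.calibration('top')
vv,uu=np.mgrid[160:320,200:430];uv=np.c_[uu.ravel(),vv.ravel()].astype(float)
p=cv2.undistortPoints(uv[:,None],K(c),np.array(c['dist']))[:,0];dd=d[160:320,200:430].ravel()
T=np.array(c['T']);W=(np.c_[p*dd[:,None],dd]@T[:3,:3].T)+T[:3,3]
col=im[160:320,200:430].reshape(-1,3);sat=col.max(1)-col.min(1);br=col.mean(1)
z=W[:,2]
lug=(abs(z-.124)<.008)&(sat<25)&(br>70)&(br<150)
lip=(abs(z-.122)<.015)&(sat<25)&(br>200)
plate=(z>.11)&(sat<25)&(br<70)
def comps(m,mn):
    M=m.reshape(160,230).astype(np.uint8);n,l,s,ce=cv2.connectedComponentsWithStats(M)
    for i in range(1,n):
        if s[i,4]>mn:
            w=W[(l==i).ravel()];r=cv2.minAreaRect(w[:,:2].astype(np.float32)*1000)
            print(s[i].tolist(),'mean',np.round(w.mean(0),4),'zmed',np.round(np.median(w[:,2]),4),np.round(np.array(r[0]),1),np.round(r[1],1),round(r[2],1))
for n,m in [('lug',lug),('lip',lip),('plate',plate)]:
    print(n);comps(m,60)
E
python3 fit.py
```

```text
lug
[42, 28, 29, 22, 534] mean [0.688  0.0939 0.1237] zmed 0.1237 [688.4  92.9] [72.2 49.8] 85.6
[36, 29, 119, 94, 5223] mean [ 0.5712 -0.0274  0.1222] zmed 0.122 [602.8  -4.5] [285.3 229.4] 84.9
[159, 37, 30, 22, 539] mean [ 0.6587 -0.2019  0.1238] zmed 0.1236 [ 656.6 -200.5] [74.  54.3] 86.0
[157, 93, 30, 22, 584] mean [ 0.5198 -0.1882  0.124 ] zmed 0.1238 [ 519.6 -187.4] [73.8 50.6] 85.4
lip
[46, 49, 17, 12, 159] mean [0.648  0.0975 0.1192] zmed 0.1192 [648.5  97.7] [40.2 27.4] 83.8
[166, 59, 17, 11, 157] mean [ 0.6173 -0.2004  0.1164] zmed 0.1161 [ 617.1 -201.2] [39.6 26.2] 82.9
[40, 105, 18, 12, 182] mean [0.5086 0.113  0.1192] zmed 0.1193 [508.6 113.8] [41.6 26.8] 88.8
[162, 114, 19, 15, 214] mean [ 0.476  -0.186   0.1186] zmed 0.1187 [ 476.9 -186.1] [42.1 32.1] 83.0
plate
[69, 20, 92, 102, 2389] mean [ 0.6634 -0.0569  0.1272] zmed 0.1221 [606.5 -45.4] [227.  235.2] 84.1
```

Candidates: shims' lips at top-image pixels FL (254,215), FR (374,224), NL (249,271), NR (371,281), all bright steel on orange bricks. The red blocks at (272,141) and (141,183) are look-alikes to leave. I press the corners in turn.

servo_tool:
  rows:
    - [[0,0,0,0,0,-0.1,0],[0,0,0,0,0,-0.1,0],[0,0,0,0,0,-0.102,0],[-0.024,-0.027,0,0,0,0,0],[-0.024,-0.027,0,0,0,0,0],[-0.024,-0.027,0,0,0,0,0],[-0.024,-0.027,0,0,0,0,0],[-0.024,-0.027,0,0,0,0,0],[-0.024,-0.027,0,0,0,0,0],[-0.024,-0.027,0,0,0,0,0],[-0.024,-0.027,0,0,0,0,0],[-0.024,-0.027,0,0,0,0,0]]

```text
clock: 1.6
position: [0.4727, 0.4053, 0.2565]
eef_rot: [0.047, 0.999, 0.0, 0.0]
force: [1.0, 0.3, -0.2]
grip_width: -0.0
```

servo_tool:
  rows:
    - [[-0.027,-0.0315,0,0,0,0,0],[-0.027,-0.0315,0,0,0,0,0],[-0.027,-0.0315,0,0,0,0,0],[-0.027,-0.0315,0,0,0,0,0],[-0.027,-0.0315,0,0,0,0,0],[-0.027,-0.0315,0,0,0,0,0],[-0.027,-0.0315,0.01,0,0,0,0],[-0.027,-0.0315,0.02,0,0,0,0],[-0.027,-0.0315,0.02,0,0,0,0],[0,0,0.02,0,0,0,0],[0,0,0.02,0,0,0,0],[0,0,0.005,0,0,0,0]]

```text
clock: 2.6
position: [0.6809, 0.1077, 0.1621]
eef_rot: [0.048, 0.999, -0.001, -0.002]
force: [-0.3, 0.4, -0.8]
grip_width: 0.0001
```

```bash
python3 - <<'E'
from h import *
print({k:np.round(v,4) for k,v in env.sense().items() if k in('clock','position','force')})
shot('wrist','w1.png')
E
```

```text
{'clock': np.float64(2.6), 'position': array([0.6809, 0.1077, 0.1621]), 'force': array([-0.3356,  0.4285, -0.8266])}
```

View pics/w1.png

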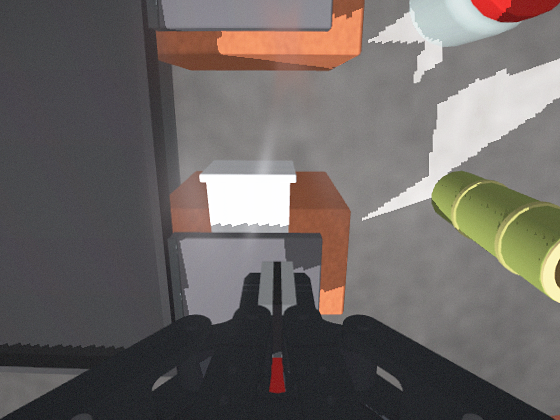

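Fingertips at (275,280) are over the far-left lug (cols 175-322); shim lip at (250,170) clear.

servo_tool:
  rows:
    - [[-0.007,-0.006,0.002,0,0,0,0],[0,0,0.002,0,0,0,0],[0,0,0.002,0,0,0,0],[0,0,0.001,0,0,0,0],[0,0,0.001,0,0,0,0]]

```text
clock: 3.07
position: [0.6886, 0.1028, 0.1581]
eef_rot: [0.047, 0.999, 0.0, 0.001]
force: [0.6, -1.0, 0.3]
grip_width: 0.0001
```

servo_tool:
  rows:
    - [[0,0,0.002,0,0,0,0],[0,0,0.002,0,0,0,0],[0,0,0.001,0,0,0,0],[0,0,0.001,0,0,0,0],[0,0,0,0,0,0,0]]

```text
clock: 3.48
position: [0.6884, 0.1024, 0.1511]
eef_rot: [0.047, 0.999, -0.0, -0.0]
force: [-0.2, -0.9, -0.1]
grip_width: 0.0
```

servo_tool:
  rows:
    - [[0,0,0.001,0,0,0,0],[0,0,0.0005,0,0,0,0],[0,0,0.0005,0,0,0,0],[0,0,0,0,0,0,0]]

```text
clock: 3.82
position: [0.6884, 0.1024, 0.1492]
eef_rot: [0.047, 0.999, -0.0, -0.0]
force: [0.9, -0.5, -0.8]
grip_width: -0.0
```

servo_tool:
  rows:
    - [[0,0,0.0005,0,0,0,0],[0,0,0.0005,0,0,0,0],[0,0,0,0,0,0,0]]

```text
clock: 4.07
position: [0.6885, 0.1024, 0.1492]
eef_rot: [0.047, 0.999, 0.0, 0.0]
force: [-2.1, -0.6, 5.8]
grip_width: -0.0001
```

servo_tool:
  rows:
    - [[0,0,0.0002,0,0,0,0],[0,0,0,0,0,0,0],[0,0,0,0,0,0,0],[0,0,0,0,0,0,0]]

```text
clock: 4.4
position: [0.6885, 0.1024, 0.1491]
eef_rot: [0.047, 0.999, 0.0, 0.0]
force: [-2.8, 0.0, 7.5]
grip_width: -0.0001
```

servo_tool:
  rows:
    - [[0,0,-0.01,0,0,0,0],[0,0,-0.012,0,0,0,0],[0.028,0,0,0,0,0,0],[0.028,0,0,0,0,0,0],[0.028,0,0,0,0,0,0],[0.028,0,0,0,0,0,0],[0.028,-0.002,0,0,0,0,0],[0,0,0.01,0,0,0,0],[0,0,0.004,0,0,0,0],[0,0,0.002,0,0,0,0],[0,0,0.002,0,0,0,0],[0,0,0,0,0,0,0]]

```text
clock: 5.4
position: [0.5499, 0.1135, 0.1519]
eef_rot: [0.047, 0.999, 0.0, 0.0]
force: [-0.0, 0.3, -0.3]
grip_width: 0.0
```

servo_tool:
  rows:
    - [[0,0,0.0005,0,0,0,0],[0,0,0.001,0,0,0,0],[0,0,0.0005,0,0,0,0],[0,0,0,0,0,0,0]]

```text
clock: 5.73
position: [0.549, 0.1135, 0.15]
eef_rot: [0.047, 0.999, -0.0, -0.0]
force: [-0.2, 0.8, 0.6]
grip_width: -0.0001
```

servo_tool:
  rows:
    - [[0,0,0.0005,0,0,0,0],[0,0,0.0005,0,0,0,0],[0,0,0.0005,0,0,0,0],[0,0,0.0003,0,0,0,0],[0,0,0,0,0,0,0],[0,0,0,0,0,0,0]]

```text
clock: 6.23
position: [0.549, 0.1135, 0.1491]
eef_rot: [0.047, 0.999, 0.0, 0.0]
force: [-3.0, -1.0, 9.3]
grip_width: -0.0003
```

servo_tool:
  rows:
    - [[0,0,-0.012,0,0,0,0],[0,0,-0.018,0,0,0,0],[0,-0.035,0,0,0,0,0],[0,-0.035,0,0,0,0,0],[0,-0.035,0,0,0,0,0],[0,-0.035,0,0,0,0,0],[0,-0.035,0,0,0,0,0],[0,-0.035,0,0,0,0,0],[0,-0.035,0,0,0,0,0],[0,-0.035,0,0,0,0,0],[0,-0.03,0,0,0,0,0],[0,0,0.005,0,0,0,0]]

```text
clock: 7.23
position: [0.5188, -0.2024, 0.174]
eef_rot: [0.051, 0.999, -0.002, 0.001]
force: [0.8, -0.5, -0.5]
grip_width: 0.0
```

servo_tool:
  rows:
    - [[0,0,0.012,0,0,0,0],[0,0,0.006,0,0,0,0],[0,0,0.003,0,0,0,0],[0,0,0.002,0,0,0,0],[0,0,0,0,0,0,0]]

```text
clock: 7.65
position: [0.52, -0.1944, 0.1501]
eef_rot: [0.046, 0.999, 0.0, -0.0]
force: [-0.3, 0.8, -0.2]
grip_width: 0.0002
```

servo_tool:
  rows:
    - [[0,0,0.0005,0,0,0,0],[0,0,0.0005,0,0,0,0],[0,0,0.0005,0,0,0,0],[0,0,0.0003,0,0,0,0],[0,0,0,0,0,0,0],[0,0,0,0,0,0,0]]

```text
clock: 8.15
position: [0.5201, -0.195, 0.1491]
eef_rot: [0.047, 0.999, -0.0, 0.0]
force: [-0.6, 1.3, 6.0]
grip_width: -0.0004
```

servo_tool:
  rows:
    - [[0,0,0.0003,0,0,0,0],[0,0,0,0,0,0,0],[0,0,0,0,0,0,0],[0,0,0,0,0,0,0],[0,0,0,0,0,0,0]]

```text
clock: 8.57
position: [0.5201, -0.195, 0.149]
eef_rot: [0.047, 0.999, -0.0, 0.0]
force: [-2.3, 1.4, 10.2]
grip_width: -0.0
```

servo_tool:
  rows:
    - [[0,0,-0.01,0,0,0,0],[0,0,-0.012,0,0,0,0],[-0.028,0,0,0,0,0,0],[-0.028,0,0,0,0,0,0],[-0.028,0,0,0,0,0,0],[-0.028,0,0,0,0,0,0],[-0.028,0,0,0,0,0,0],[0,0,0.01,0,0,0,0],[0,0,0.004,0,0,0,0],[0,0,0.002,0,0,0,0],[0,0,0.002,0,0,0,0],[0,0,0,0,0,0,0]]

```text
clock: 9.57
position: [0.6581, -0.2084, 0.1521]
eef_rot: [0.047, 0.999, 0.0, -0.001]
force: [-0.3, 0.5, 0.6]
grip_width: -0.0001
```

servo_tool:
  rows:
    - [[0,0,0.0005,0,0,0,0],[0,0,0.001,0,0,0,0],[0,0,0.0005,0,0,0,0],[0,0,0.0005,0,0,0,0],[0,0,0,0,0,0,0]]

```text
clock: 9.98
position: [0.6592, -0.2082, 0.1498]
eef_rot: [0.047, 0.999, -0.0, 0.0]
force: [-0.2, -0.7, 0.4]
grip_width: 0.0003
```

servo_tool:
  rows:
    - [[0,0,0.0005,0,0,0,0],[0,0,0.0005,0,0,0,0],[0,0,0.0005,0,0,0,0],[0,0,0,0,0,0,0],[0,0,0,0,0,0,0]]

```text
clock: 10.4
position: [0.6594, -0.2082, 0.1484]
eef_rot: [0.047, 0.999, -0.0, 0.0]
force: [-0.1, -0.3, 2.4]
grip_width: 0.0001
```

Sinking here already at 2.4 N; press on slowly to confirm.

servo_tool:
  rows:
    - [[0,0,0.0005,0,0,0,0],[0,0,0.0005,0,0,0,0],[0,0,0.0005,0,0,0,0],[0,0,0.0005,0,0,0,0],[0,0,0.0005,0,0,0,0],[0,0,0,0,0,0,0]]

```text
clock: 10.9
position: [0.6595, -0.2083, 0.1458]
eef_rot: [0.047, 0.999, -0.0, 0.0]
force: [-0.4, -0.6, 4.9]
grip_width: 0.0001
```

servo_tool:
  rows:
    - [[0,0,0.0005,0,0,0,0],[0,0,0.0005,0,0,0,0],[0,0,0.0005,0,0,0,0],[0,0,0.0005,0,0,0,0],[0,0,0,0,0,0,0]]

```text
clock: 11.32
position: [0.6595, -0.2083, 0.1446]
eef_rot: [0.047, 0.999, -0.0, 0.0]
force: [-1.8, -0.1, 10.3]
grip_width: 0.0003
```

Far-right is the loose corner: it sank 4.5 mm and landed; the other three were firm at 7–10 N. Ease off, and go behind its lip.

servo_tool:
  rows:
    - [[0,0,-0.001,0,0,0,0],[0,0,-0.001,0,0,0,0],[0,0,-0.001,0,0,0,0],[0,0,-0.001,0,0,0,0],[0,0,-0.001,0,0,0,0],[0,0,-0.002,0,0,0,0],[0,0,-0.008,0,0,0,0],[0,0,-0.015,0,0,0,0],[0.027,0,0,0,0,0,0],[0.027,0,0,0,0,0,0],[0.027,0,0,0,0,0,0],[0,0,0,0,0,0,0]]

```text
clock: 12.32
position: [0.573, -0.2007, 0.1738]
eef_rot: [0.048, 0.999, 0.0, -0.003]
force: [-1.8, 0.6, -0.3]
grip_width: 0.0002
```

```bash
python3 - <<'E'
from h import *
print({k:np.round(v,4) for k,v in env.sense().items() if k in('clock','position','force')})
im,d=shot('wrist','w2.png');c=env.calibration('wrist')
for r in env.spot_point('wrist','shim_a_face'):
    u=r['uv'];print(np.round(u),round(r['confidence'],2),onz(c,u,.103),world(c,u,d[int(u[1]),int(u[0])]))
im,d=shot('top','t2.png')
cv2.imwrite('pics/t2c.png',cv2.resize(im[160:320,200:430][:,:,::-1],None,fx=3.4,fy=3.4))
print(proj(env.calibration('top'),[[.602,-.202,.103]]))
E
```

```text
{'clock': np.float64(12.3167), 'position': array([ 0.573 , -0.2007,  0.1738]), 'force': array([-1.7844,  0.5515, -0.3079])}
[289.  23.] 0.93 [ 0.46373489 -0.18478965  0.103     ] [ 0.46731122 -0.18574208  0.12308682]
[[373.13391466 230.89538374]]
```

View pics/w2.png

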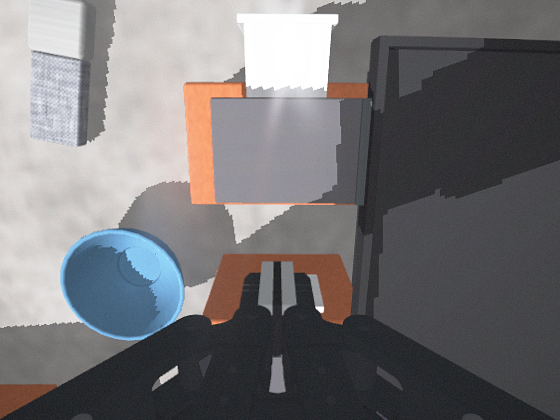

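View pics/t2c.png

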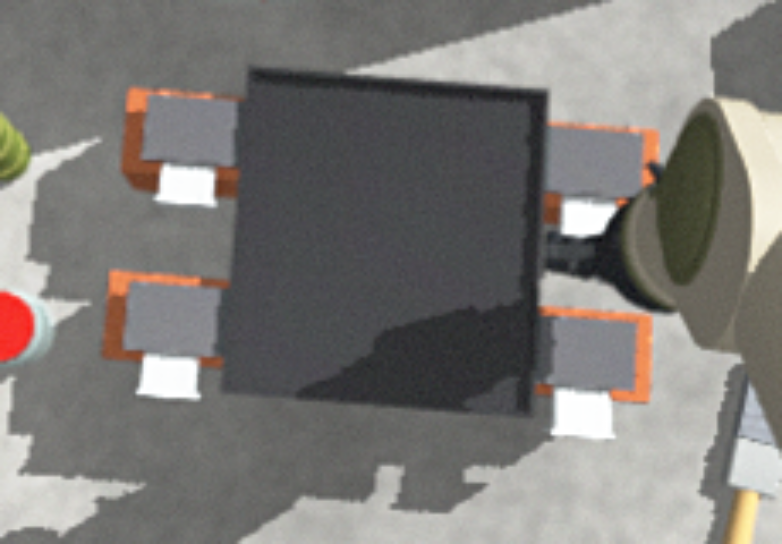

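Wrist view: tips at (277,265) sit in the gap between the near-right lug (row 203) and the far-right brick (row 255); the lip shows as a white sliver at (317,290). Descending.

servo_tool:
  rows:
    - [[0,0,0,0,0,0,0],[0,0,0.012,0,0,0,0],[0,0,0.012,0,0,0,0],[0,0,0.012,0,0,0,0],[0,0,0.008,0,0,0,0],[0,0,0.005,0,0,0,0],[0,0,0.002,0,0,0,0],[0,0,0,0,0,0,0]]

```text
clock: 13.13
position: [0.5784, -0.2005, 0.1219]
eef_rot: [0.047, 0.999, 0.0, -0.001]
force: [0.8, -0.0, -0.4]
grip_width: -0.0002
```

```bash
python3 - <<'E'
from h import *
print({k:np.round(v,4) for k,v in env.sense().items() if k in('clock','position','force')})
im,d=shot('wrist','w3.png')
im,d=shot('scene','s3.png')
cv2.imwrite('pics/s3c.png',cv2.resize(im[110:310,170:400][:,:,::-1],None,fx=3,fy=3))
E
```

```text
{'clock': np.float64(13.1333), 'position': array([ 0.5784, -0.2005,  0.1219]), 'force': array([ 0.7561, -0.0298, -0.3685])}
```

View pics/w3.png

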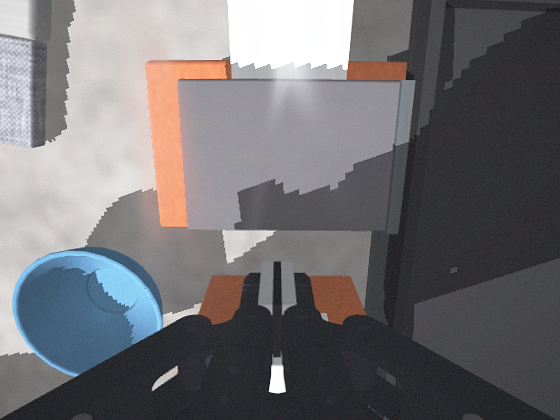

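View pics/s3c.png

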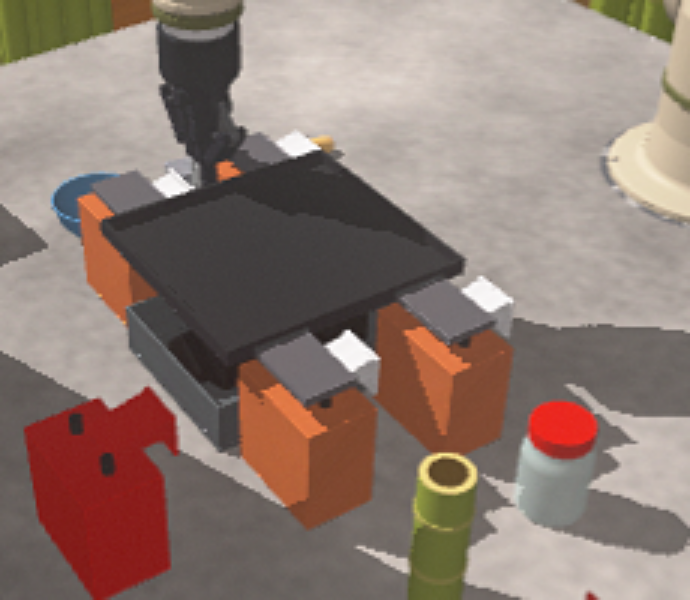

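The tips (277,265) are clear of the plate rim (col 370) and behind the lip, without contact. Begin the push along tool -x.

servo_tool:
  rows:
    - [[-0.004,0,0,0,0,0,0],[-0.003,0,0,0,0,0,0],[-0.002,0,0,0,0,0,0],[-0.002,0,0,0,0,0,0],[-0.001,0,0,0,0,0,0],[0,0,0,0,0,0,0]]

```text
clock: 13.73
position: [0.5909, -0.2018, 0.1228]
eef_rot: [0.047, 0.999, -0.0, 0.0]
force: [0.9, -0.2, -0.3]
grip_width: -0.0001
```

servo_tool:
  rows:
    - [[-0.001,0,0,0,0,0,0],[-0.001,0,0,0,0,0,0],[-0.001,0,0,0,0,0,0],[0,0,0,0,0,0,0]]

```text
clock: 14.07
position: [0.5932, -0.2021, 0.1227]
eef_rot: [0.047, 0.999, 0.0, -0.0]
force: [-1.5, 0.7, 1.6]
grip_width: 0.0001
```

servo_tool:
  rows:
    - [[-0.001,0,0,0,0,0,0],[-0.001,0,0,0,0,0,0],[-0.001,0,0,0,0,0,0],[-0.001,0,0,0,0,0,0],[-0.001,0,0,0,0,0,0],[0,0,0,0,0,0,0]]

```text
clock: 14.57
position: [0.5987, -0.2026, 0.1227]
eef_rot: [0.047, 0.999, -0.0, -0.0]
force: [-1.5, -0.2, 0.9]
grip_width: 0.0001
```

servo_tool:
  rows:
    - [[-0.001,0,0,0,0,0,0],[-0.001,0,0,0,0,0,0],[-0.001,0,0,0,0,0,0],[-0.001,0,0,0,0,0,0],[-0.001,0,0,0,0,0,0],[0,0,0,0,0,0,0]]

```text
clock: 15.07
position: [0.6037, -0.2031, 0.1227]
eef_rot: [0.047, 0.999, -0.0, 0.0]
force: [-3.1, 0.0, -0.8]
grip_width: 0.0003
```

servo_tool:
  rows:
    - [[-0.001,0,0,0,0,0,0],[-0.001,0,0,0,0,0,0],[-0.001,0,0,0,0,0,0],[-0.001,0,0,0,0,0,0],[0,0,0,0,0,0,0]]

```text
clock: 15.48
position: [0.6078, -0.2035, 0.1227]
eef_rot: [0.047, 0.999, -0.0, 0.0]
force: [-2.2, -1.4, -0.6]
grip_width: -0.0001
```

servo_tool:
  rows:
    - [[-0.001,0,0,0,0,0,0],[-0.001,0,0,0,0,0,0],[-0.001,0,0,0,0,0,0],[0,0,0,0,0,0,0]]

```text
clock: 15.82
position: [0.6102, -0.2037, 0.1227]
eef_rot: [0.047, 0.999, -0.0, -0.0]
force: [-4.6, -1.2, 0.1]
grip_width: 0.0003
```

servo_tool:
  rows:
    - [[-0.001,0,0,0,0,0,0],[-0.001,0,0,0,0,0,0],[-0.001,0,0,0,0,0,0],[0,0,0,0,0,0,0]]

```text
clock: 16.15
position: [0.6118, -0.2039, 0.1226]
eef_rot: [0.047, 0.999, 0.0, -0.002]
force: [-9.3, -0.1, 4.4]
grip_width: -0.0
```

servo_tool:
  rows:
    - [[-0.001,0,0,0,0,0,0],[-0.0005,0,0,0,0,0,0],[0,0,0,0,0,0,0],[0,0,0,0,0,0,0]]

```text
clock: 16.48
position: [0.6122, -0.2039, 0.1226]
eef_rot: [0.047, 0.999, 0.0, -0.003]
force: [-12.5, 1.2, 6.5]
grip_width: -0.0003
```

servo_tool:
  rows:
    - [[-0.0005,0,0,0,0,0,0],[-0.0005,0,0,0,0,0,0],[0,0,0,0,0,0,0],[0,0,0,0,0,0,0]]

```text
clock: 16.82
position: [0.6123, -0.2039, 0.1226]
eef_rot: [0.047, 0.999, 0.0, -0.004]
force: [-15.0, 1.5, 9.6]
grip_width: 0.0
```

```bash
python3 - <<'E'
from h import *
im,d=shot('top','t4.png')
cv2.imwrite('pics/t4c.png',cv2.resize(im[180:260,340:420][:,:,::-1],None,fx=7,fy=7,interpolation=2))
im,d=shot('scene','s4.png')
cv2.imwrite('pics/s4c.png',cv2.resize(im[140:240,180:300][:,:,::-1],None,fx=6,fy=6,interpolation=2))
E
```

```text
(no output)
```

View pics/t4c.png

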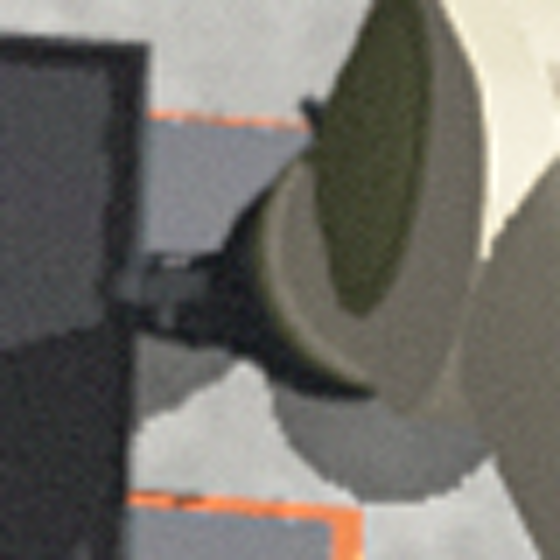

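View pics/s4c.png

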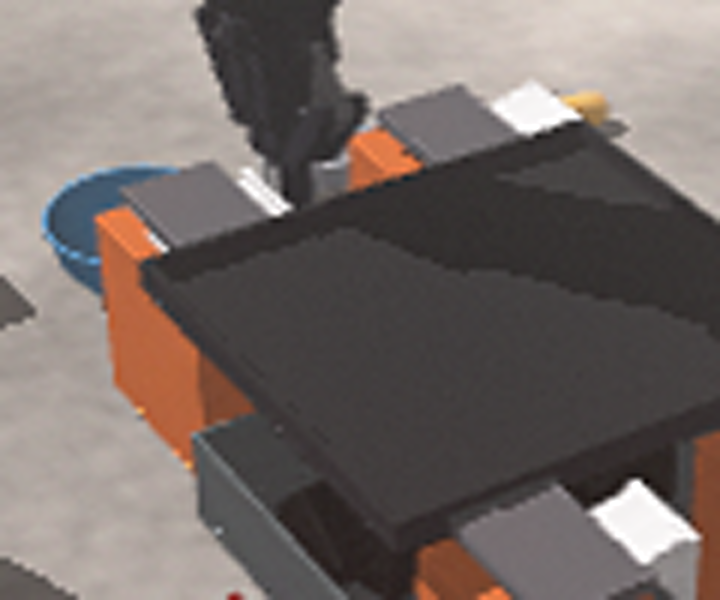

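The scene view shows the far-right lip nearly flush with the lug edge at (262,190) in the crop; pushing slightly harder to be sure it is seated.

servo_tool:
  rows:
    - [[-0.001,0,0,0,0,0,0],[-0.0005,0,0,0,0,0,0],[0,0,0,0,0,0,0],[0,0,0,0,0,0,0],[0,0,0,0,0,0,0]]

```text
clock: 17.33
position: [0.6124, -0.2039, 0.1226]
eef_rot: [0.047, 0.999, 0.0, -0.005]
force: [-20.0, 1.8, 13.0]
grip_width: 0.0002
```

servo_tool:
  rows:
    - [[0.002,0,0,0,0,0,0],[0.002,0,0,0,0,0,0],[0.003,0,0,0,0,0,0],[0.008,0,0,0,0,0,0],[0.01,0,0,0,0,0,0],[0.004,0,0,0,0,0,0],[0,0,0,0,0,0,0],[0,0,-0.015,0,0,0,0],[0,0,-0.03,0,0,0,0],[0,0,-0.01,0,0,0,0],[0,0,0,0,0,0,0]]

```text
clock: 18.25
position: [0.5904, -0.202, 0.1806]
eef_rot: [0.047, 0.999, -0.001, 0.003]
force: [-0.2, 0.0, 0.1]
grip_width: 0.0003
```

```bash
python3 - <<'E'
from h import *
print({k:np.round(v,4) for k,v in env.sense().items() if k in('clock','position','force')})
im,d=shot('wrist','w5.png')
im,d=shot('top','t5.png')
cv2.imwrite('pics/t5c.png',cv2.resize(im[160:320,200:430][:,:,::-1],None,fx=3.4,fy=3.4))
im,d=shot('scene','s5.png')
cv2.imwrite('pics/s5c.png',cv2.resize(im[140:240,180:300][:,:,::-1],None,fx=6,fy=6,interpolation=2))
E
sed -i "s/top0/t5/g" fit.py; python3 fit.py
```

```text
{'clock': np.float64(18.25), 'position': array([ 0.5904, -0.202 ,  0.1806]), 'force': array([-0.1958,  0.0256,  0.1477])}
lug
[36, 25, 119, 92, 6586] mean [ 0.6161 -0.0111  0.1223] zmed 0.1221 [604.3  -4.9] [284.4 229.3] 84.7
[159, 37, 30, 22, 519] mean [ 0.66   -0.2008  0.1239] zmed 0.1239 [ 656.2 -200.8] [73.7 54.8] 85.0
[157, 93, 30, 22, 563] mean [ 0.5203 -0.1892  0.1238] zmed 0.1238 [ 520.1 -188.3] [73.4 49.6] 84.0
[134, 107, 20, 16, 174] mean [ 0.4925 -0.1195  0.1229] zmed 0.1222 [ 493.6 -116.5] [36.  44.2] 2.3
lip
[46, 49, 17, 12, 163] mean [0.6481 0.0973 0.119 ] zmed 0.1191 [648.5  98.2] [40.4 28.2] 85.4
[40, 104, 18, 13, 184] mean [0.5086 0.1132 0.119 ] zmed 0.1189 [508.8 112.7] [41.7 28.5] 84.1
[162, 114, 19, 15, 220] mean [ 0.4765 -0.1863  0.1184] zmed 0.1183 [ 477.2 -186.5] [43.2 32.9] 83.2
plate
[71, 20, 90, 102, 2428] mean [ 0.5707 -0.0824  0.1254] zmed 0.1222 [605.8 -50.2] [222.9 242.9] 86.5
[192, 26, 22, 51, 668] mean [ 0.5939 -0.1484  0.4974] zmed 0.4975 [546.7 -75.6] [ 60.2 241.3] 31.7
[161, 53, 39, 34, 399] mean [ 0.583  -0.163   0.2961] zmed 0.2941 [565.  -71.3] [ 70.2 244.5] 10.2
```

View pics/w5.png

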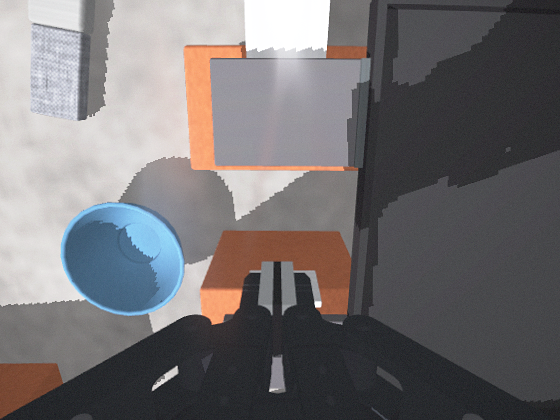

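View pics/t5c.png

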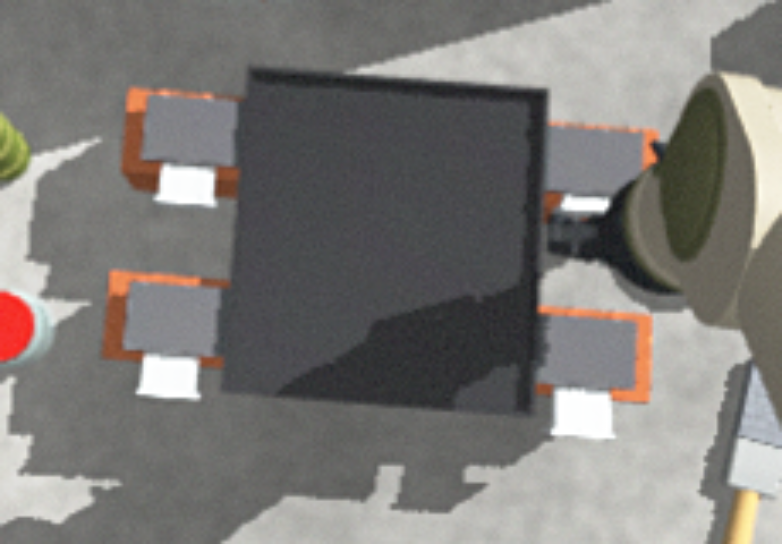

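View pics/s5c.png

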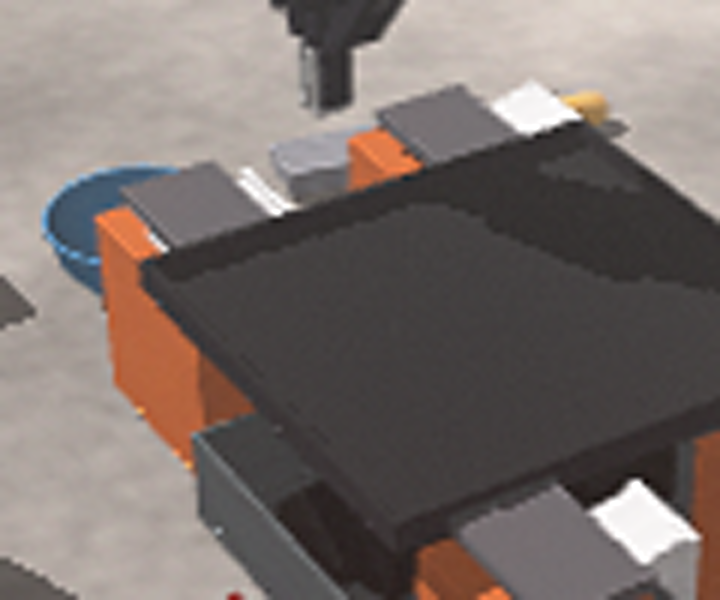

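The top crop shows only a thin white lip strip at (585,203), up against the brick; other lips and the griddle are unmoved. Now re-press the far-right lug to confirm.

servo_tool:
  rows:
    - [[-0.023,0,0,0,0,0,0],[-0.023,0,0,0,0,0,0],[-0.023,0,0,0,0,0,0],[0,0,0.01,0,0,0,0],[0,0,0.01,0,0,0,0],[0,0,0.004,0,0,0,0],[0,0,0,0,0,0,0],[0,0,0,0,0,0,0]]

```text
clock: 19.07
position: [0.6561, -0.208, 0.1529]
eef_rot: [0.047, 0.999, 0.0, -0.001]
force: [-0.1, -0.4, 0.6]
grip_width: -0.0
```

servo_tool:
  rows:
    - [[0,0,0.0005,0,0,0,0],[0,0,0,0,0,0,0]]

```text
clock: 19.23
position: [0.6572, -0.2082, 0.1537]
eef_rot: [0.047, 0.999, -0.0, 0.0]
force: [-0.2, 0.8, -0.0]
grip_width: -0.0
```

servo_tool:
  rows:
    - [[0,0,0.001,0,0,0,0],[0,0,0.001,0,0,0,0],[0,0,0.001,0,0,0,0],[0,0,0.0005,0,0,0,0],[0,0,0.0005,0,0,0,0],[0,0,0,0,0,0,0]]

```text
clock: 19.73
position: [0.6573, -0.208, 0.1493]
eef_rot: [0.047, 0.999, -0.0, 0.0]
force: [0.8, -0.4, -0.8]
grip_width: 0.0001
```

servo_tool:
  rows:
    - [[0,0,0.0005,0,0,0,0],[0,0,0.0005,0,0,0,0],[0,0,0.0005,0,0,0,0],[0,0,0,0,0,0,0],[0,0,0,0,0,0,0]]

```text
clock: 20.15
position: [0.6573, -0.208, 0.1491]
eef_rot: [0.047, 0.999, -0.0, 0.0]
force: [-3.5, 1.8, 11.6]
grip_width: 0.0
```

Firm and level at z 0.149 with 11.6 N. Withdraw.

servo_tool:
  rows:
    - [[0,0,-0.001,0,0,0,0],[0,0,-0.004,0,0,0,0],[0,0,-0.02,0,0,0,0],[0,0,-0.03,0,0,0,0],[0,0,-0.03,0,0,0,0],[0,0,-0.03,0,0,0,0],[0,-0.03,-0.02,0,0,0,0],[0,-0.03,-0.01,0,0,0,0],[0,-0.03,0,0,0,0,0],[0,-0.03,0,0,0,0,0],[0,0,0,0,0,0,0],[0,0,0,0,0,0,0]]

```text
clock: 21.15
position: [0.645, -0.3302, 0.2925]
eef_rot: [0.049, 0.999, -0.0, -0.0]
force: [0.5, 0.9, -1.0]
grip_width: -0.0002
```

```bash
python3 - <<'E'
from h import *
print({k:np.round(v,4) for k,v in env.sense().items() if k in('clock','position','force')})
im,d=shot('top','t6.png')
cv2.imwrite('pics/t6c.png',cv2.resize(im[160:320,200:430][:,:,::-1],None,fx=3.4,fy=3.4))
im,d=shot('scene','s6.png')
im,d=shot('wrist','w6.png')
E
sed -i "s/t5/t6/g" fit.py; python3 fit.py
```

```text
{'clock': np.float64(21.15), 'position': array([ 0.645 , -0.3302,  0.2925]), 'force': array([ 0.5433,  0.8775, -0.9804])}
lug
[36, 25, 119, 92, 6273] mean [ 0.6069 -0.0104  0.1223] zmed 0.1222 [604.1  -4.5] [285.4 228.1] 84.9
[159, 33, 30, 26, 546] mean [ 0.6595 -0.2018  0.1238] zmed 0.1236 [ 663.2 -201.7] [73.4 58. ] 85.3
[157, 92, 30, 22, 559] mean [ 0.5204 -0.1894  0.1239] zmed 0.1239 [ 520.7 -188.2] [72.3 49.1] 84.3
lip
[46, 49, 17, 12, 163] mean [0.648  0.0973 0.1191] zmed 0.1188 [648.5  98.1] [40.4 28.6] 84.1
[165, 58, 18, 5, 63] mean [ 0.6282 -0.2012  0.1191] zmed 0.1188 [ 628.6 -200.9] [41.3 10.4] 84.8
[40, 105, 18, 12, 181] mean [0.5086 0.113  0.1189] zmed 0.1191 [508.7 113.8] [41.5 26.8] 88.8
[162, 114, 19, 15, 216] mean [ 0.4762 -0.186   0.1187] zmed 0.1187 [ 477.2 -186.2] [43.  32.9] 82.9
plate
[70, 20, 91, 102, 2607] mean [ 0.5917 -0.0791  0.1249] zmed 0.1222 [605.  -48.4] [227.8 238.6] 84.6
```

View pics/t6c.png

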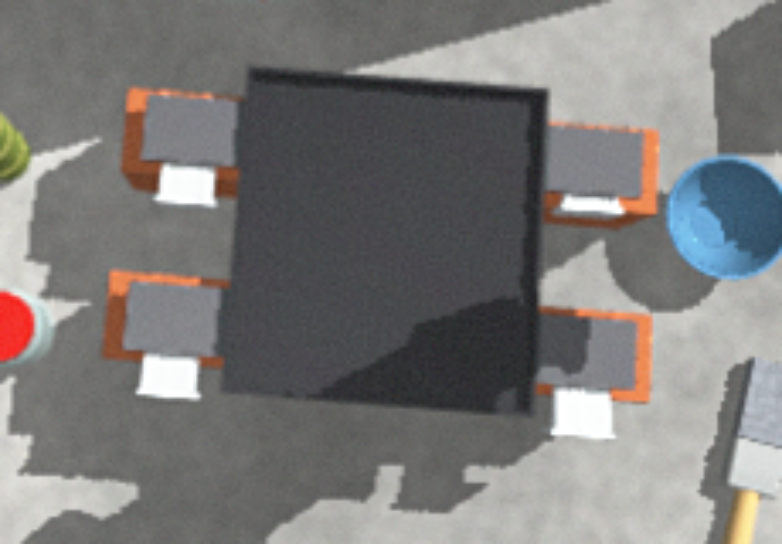

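View pics/w6.png

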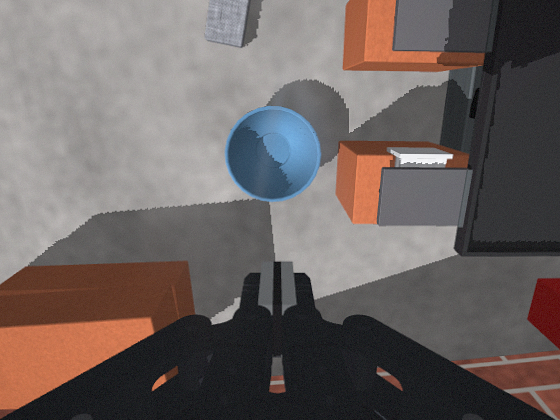

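```bash
python3 - <<'E'
from h import *
im=cv2.imread('pics/w6.png');d=np.load('pics/w6.npy');c=env.calibration('wrist')
print(np.round(np.array(c['T']),3).tolist())
cv2.imwrite('pics/w6c.png',cv2.resize(im[120:240,320:480],None,fx=5,fy=5,interpolation=2))
for v in range(130,176,3):
    print(v,[tuple(np.round(world(c,(u,v),d[v,u])*1000).astype(int)) for u in (365,385,410,430)])
E
```

```text
[[0.092, 0.948, 0.305, 0.568], [0.996, -0.088, -0.027, -0.319], [0.001, 0.307, -0.952, 0.411], [0.0, 0.0, 0.0, 1.0]]
130 [(np.int64(613), np.int64(-223), np.int64(2)), (np.int64(616), np.int64(-200), np.int64(1)), (np.int64(618), np.int64(-171), np.int64(1)), (np.int64(620), np.int64(-148), np.int64(1))]
133 [(np.int64(617), np.int64(-223), np.int64(1)), (np.int64(619), np.int64(-200), np.int64(1)), (np.int64(621), np.int64(-172), np.int64(3)), (np.int64(623), np.int64(-148), np.int64(2))]
136 [(np.int64(620), np.int64(-223), np.int64(1)), (np.int64(622), np.int64(-200), np.int64(0)), (np.int64(625), np.int64(-171), np.int64(1)), (np.int64(627), np.int64(-148), np.int64(1))]
139 [(np.int64(624), np.int64(-223), np.int64(2)), (np.int64(626), np.int64(-200), np.int64(0)), (np.int64(628), np.int64(-171), np.int64(1)), (np.int64(630), np.int64(-148), np.int64(1))]
142 [(np.int64(625), np.int64(-227), np.int64(18)), (np.int64(627), np.int64(-205), np.int64(17)), (np.int64(629), np.int64(-176), np.int64(15)), (np.int64(632), np.int64(-153), np.int64(13))]
145 [(np.int64(624), np.int64(-233
[... 1422 characters left out ...]
.int64(103)), (np.int64(633), np.int64(-213), np.int64(118)), (np.int64(635), np.int64(-196), np.int64(118))]
169 [(np.int64(636), np.int64(-247), np.int64(103)), (np.int64(633), np.int64(-236), np.int64(125)), (np.int64(634), np.int64(-216), np.int64(125)), (np.int64(636), np.int64(-199), np.int64(125))]
172 [(np.int64(638), np.int64(-248), np.int64(104)), (np.int64(635), np.int64(-236), np.int64(124)), (np.int64(637), np.int64(-215), np.int64(124)), (np.int64(638), np.int64(-199), np.int64(125))]
175 [(np.int64(641), np.int64(-247), np.int64(103)), (np.int64(638), np.int64(-236), np.int64(125)), (np.int64(639), np.int64(-216), np.int64(126)), (np.int64(641), np.int64(-199), np.int64(125))]
```

View pics/w6c.png

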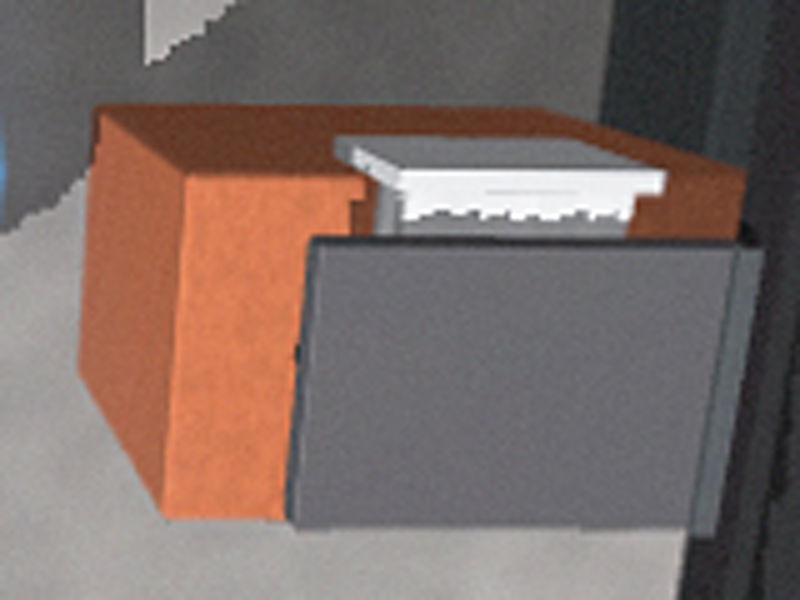

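The lip's outer face measures x≈622.5 mm. Adding its 4 mm thickness gives the brick face at ≈626.6 mm, so it is flush, and the crop shows no gap.

```bash
python3 -c "
from h import *
print(env.sense()['clock'],env.sense()['force']);print(env.sign_off())"
```

```text
21.3 [-0.04047833 -0.54584352  0.04467476]
the job is handed in; nothing more can be done
None
```

The loose corner was far-right. I pushed its shim in until the lip met the brick, and handed the job in at 21.3 s.

- **Finding the corner:** far-left, near-left and near-right stayed firm at 7 to 10 N. Far-right sank about 4.5 mm and then landed on its shim.
- **Pushing the shim:** I pushed the far-right shim about 19 mm with closed fingertips. It came to a hard stop, moving 0.1 mm or less as the push rose to 20 N. During the push I also read about 13 N upwards on the tool. I took that for friction and it disappeared once I let go.
- **Last checks:** the far-right lug now stays firm at 11.6 N, at the same height as the other three. By depth measurement the lip is flush with the brick to within about 1 mm. The other three lips and the griddle were where they started to within about 1 to 2 mm, the limit of the measurement. The bowl, brush, jar and bamboo look undisturbed, though I did not measure them. Nothing was touching the robot at hand-in.

No check failed.

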